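# Give the pale toast a second turn and hold the toaster lever down

### The job

One slice in the toast rack came out too pale: draw it straight up out of the rack and stand it in either slot of the toaster, leaving the well-done dark slice in the rack. Then push the toaster's sprung lever down past its first two clicks to the third, at the bottom, so the slice goes down with it; the lever does not catch by itself, so finish while still holding it down there with the fingers. Leave the mug, the tumbler and the spice jar where they are.

Things in the scene. Friction and masses are not known exactly. Their poses are not given: they have to be found in the camera images.
- pale_slice_mid (a point): centre of the pale cream-coloured slice of toast with a light brown crust (rigid, about 45 g): 96 mm wide along its own x, 12 mm thick along its own y, 100 mm tall along z (the centre is 50 mm above its lower edge). It starts upright in one end slot of the toast rack; the top 40 mm stands clear above the rack's hoops.
- dark_slice_mid (a point): centre of the dark brown slice of toast, same size and axes, in the opposite end slot of the rack, 88 mm from the pale one; it stays there.
- toast_rack: fixed steel toast rack, a tray 112 mm (x) by 132 mm (y) and 15 mm high with six wire hoops 65 mm high across it, 22 mm apart along y (clear gap of a slot 18 mm); origin under its centre on the worktop. Its slots run along its x, and the slices stand on the tray floor 5 mm above the worktop.
- toaster: fixed black two-slot toaster, its body 169 mm wide along its own x, 276 mm long along its own y (from y = -125 to +151 mm), 186 mm high; origin on the worktop under its centre. The slots run along its y; the lever is on the end that faces its own -y.
- slot_a (a point): middle of the mouth of the slot on the toaster's own -x side (toaster frame -34.5, 16, 178 mm). The slot is 205 mm long, 35 mm wide, tapered by guide wires to 23 mm from 20 mm below the mouth. A slice stands on a carriage that moves with the lever: 53 mm below this point with the lever up (the top of the slice then 225 mm over the worktop), 98 mm below at the third click.
- slot_b (a point): the same for the slot on the toaster's own +x side (toaster frame 34.5, 16, 178 mm).
- lever_pad (a point): middle of the top of the lever's black thumb pad, where to push straight down; the pad is 50 mm wide along the toaster's x; this point is 21 mm outside the end wall, 145 mm above the worktop with the lever up, and moves with it. Lean the gripper about 30 degrees away from the toaster (out over the lever's end) so that its body clears the 186 mm high toaster.
- toaster_lever (a joint): how far the lever is pressed down, m: 0 is up, clicks (notches that can be felt) at 0.015, 0.030 and 0.045; the third is just above the hard stop at 0.050. A spring drives it all the way back up to 0 whenever it is let go; pushing it down takes about 8 to 13 N, falling to about 4 N just before each click, and holding it at the third about 5 to 14 N.
- mug_mid (a point): centre (48 mm up) of the white mug, 96 mm high, loose; leave alone.
- tumbler_mid (a point): centre (44 mm up) of the clear glass tumbler, 88 mm high, 81 mm across, loose; leave alone.
- spice_jar_mid (a point): centre (53 mm up) of the spice jar with a red cap, 106 mm high, 45 mm across, loose; leave alone.
Not all that is in view belongs to the job. Leave any yellow look-alike of the part that bears pale_slice_mid alone.

How it is judged:
On the way, in this order (a step that is already met when the one before it is completed fails the run):
1. the pale slice is lifted clear of the rack, lever still up (z of pale_slice_mid in the frame of toast_rack above 0.12 m and value of joint toaster_lever below 0.005 m), for 0.1 s.
2. the pale slice stands released in a toaster slot on the bread carriage, lever up ((horizontal distance between pale_slice_mid and slot_a below 0.06 m or horizontal distance between pale_slice_mid and slot_b below 0.06 m) and z of pale_slice_mid in the frame of toaster between 0.165 and 0.185 m and angle between pale_slice_mid's own z axis and vertical below 0.4 rad and contact force between the fingers and pale_slice below 0.05 N and value of joint toaster_lever below 0.006 m), for 0.2 s.
3. the lever is pressed past two clicks and held at the third (value of joint toaster_lever above 0.0415 m), for 0.5 s.
At the end, for the whole second after the job is handed in: Fingers press the lever with over 2 N and hold it at the third click (joint above 0.0415); the pale slice, untouched, stands in a slot (within 60 mm, 0.4 rad), centre 115 to 142 mm up; dark slice moved under 20 mm; mug, tumbler, jar under 30 mm (value of joint toaster_lever above 0.0415 m and contact force between the fingers and toaster above 2 N and z of pale_slice_mid in the frame of toaster between 0.115 and 0.142 m and (horizontal distance between pale_slice_mid and slot_a below 0.06 m or horizontal distance between pale_slice_mid and slot_b below 0.06 m) and angle between pale_slice_mid's own z axis and vertical below 0.4 rad and contact force between the fingers and pale_slice below 0.05 N and distance of dark_slice_mid from where it was at the start of the episode below 0.02 m and angle between dark_slice_mid's own z axis and vertical below 0.3 rad and distance of each of mug_mid, tumbler_mid, spice_jar_mid from where it was at the start of the episode below 0.03 m); the arm keeps its last pose, push and grip.
It fails at once if the dark slice is pulled from the rack or a bystander is pushed away (distance of dark_slice_mid from where it was at the start of the episode above 0.02 m or distance of any of mug_mid, tumbler_mid, spice_jar_mid from where it was at the start of the episode above 0.03 m).
It also fails if it takes over 67 s, if anything falls off the work surface, if the arm or the gripper's body presses on something with over 40 N, if the wrist force passes 120 N, or if a joint passes its speed limit or range.

### The arm

A 6-joint arm with a two-finger parallel gripper is mounted at the origin on a cart in front of the work surface, level with it; the furniture and walls round the work are solid. World frame = base frame: x ahead of the robot, y to its left, z up, the work surface at z = 0. Lengths are in m, angles in rad, forces in N, time in s.
With the tool pointing down it reaches from about 0.3 to 0.875 m from the base axis. Payload 6.4 kg.
Tool frame: the origin (TCP) lies between the finger pads; the fingertips stand 8 mm ahead of it and the grasp point (between the pads) lies 11 mm behind it (ctrl.finger_overhang is the distance from the TCP to the fingertips, in m); z points along the fingers, y is the line along which they close (so a half turn about z gives the same grasp; the last joint's range is limited). The gripper opens to 85 mm and grips with 20 to 120 N. Pads are 22 mm wide; open, the fingers measure 114 mm over their backs; the gripper's body (76 mm by 85 mm) begins 54 mm behind the grasp point. The pads swing forward as they close: fully open they stand 13 mm farther back than shut.
Start: joints at [-1.383, 0.181, 1.607, -0, 1.354, -0.206], TCP at [0.221, -0.531, 0.239] pointing down, gripper open.
Joint ranges: [-2.99, 2.99], [-0.89, 2.07], [0.3, 2.58], [-1.14, 4.28], [0, 2.63], [-3.12, 3.12]. Speed limits (rad/s): [2.57, 2.57, 3.01, 3.14, 3.14, 3.14].

### API

Orientations are given as a unit quaternion [w, x, y, z].
In Python, from bench import ctrl, camera gives the robot as it stands.
- The arm moves only by the shell command python3 -m pendant 'ROWS' [OPENING]. ROWS is JSON, a list of rows, each a list of 6 numbers: the shift along the world's x, y, z normalised to -1 to 1, where 1 is 200 mm, then the turn, a rotation vector about the world's x, y, z normalised to -1 to 1, where 1 is pi/2 rad. In form: [[dx, dy, dz, rx, ry, rz], ...]. A call has exactly 10 rows; each row shifts and turns the commanded pose from where the row before left it; what a row does not reach is not made up. A row lasts 1/8 s, in which the tool goes at most 62.5 mm and 10.7 degrees, less where a joint would pass 70% of its speed; a pose out of reach is approached as far as the arm can. A call with a number of a shift or a turn outside -1 to 1 is refused whole. A call with a gripper value outside its range is refused whole. OPENING is the opening, from -1 (shut) to 1 (fully open), set as the call begins (- or left out, the last holds). The fingers move at their own pace and stop on an object; the grip force is fixed at half the most. Time passes only in rows, so rows that do not move let the fingers close, or fill a call up. It gives the time, the measured TCP pose, the force, the opening and the grip force at its end, in the units of the state.
- ctrl.get_obs(): the state, without advancing time (a new reading comes with each control period).
- camera(name): name is "scene" or "top" or "wrist"; returns a dict with "color" (420x560x3 uint8, blue, green, red), "fx", "fy", "cx", "cy" (pixels), "xyz" and "rotation" of the camera in the world; the wrist camera has in their place "hand_eye" (4x4, takes a point from camera to tool coordinates, whose origin is the TCP and whose axes are the flange's). Camera axes: x right, y down, z forward; pixel columns grow to the right and rows downward; lengths in m; the calibration is good to about 2 mm. A picture is of the moment at which its call begins: read the wrist's pose just before it. There is no depth.
- ctrl.hand_in(): hands the job in; it is judged then, once.
The state is a dict: "time_s": time; "q": joint angles; "dq": joint speeds; "joint_efforts": joint torques, N m; "eef_pos": TCP position; "eef_rot": TCP orientation; "wrist_force": force on the tool from outside, world axes, zero at the start; "torque": the same for the moment, N m; "opening": opening from 0.0 (shut) to 1.0 (fully open); "grasp_force": force on a finger pad.
Only numpy, scipy, OpenCV 4.12 (cv2) and the standard library are available. Lean on these libraries where they do the work, as an engineer would, in place of code of your own. Each camera call takes 0.05 s, during which the arm holds its last target. There are 200 camera calls.

## Working session

There is one attempt and no reset: what is moved stays moved. The work goes in short steps, Python scripts to look and compute and a shell command to move; the robot and the scene stay as the last step left them, time stands still between calls to the robot, and variables do not carry over. Pictures are saved under pics/ and viewed, at most 10 in all, crops included, and the job is handed in when it is done.

```bash
mkdir -p pics; ls
python3 - <<'E'
from bench import ctrl,camera
import cv2,numpy as np
for n in ("scene","top"):
    c=camera(n); cv2.imwrite(f"pics/{n}0.png",c["color"])
    print(n,{k:(np.round(v,4).tolist()) for k,v in c.items() if k!="color"})
o=ctrl.get_obs(); print({k:np.round(v,3).tolist() for k,v in o.items()})
E
```

```text
pics
scene {'fx': 395.182, 'fy': 395.182, 'cx': 278.5436, 'cy': 211.0493, 'xyz': [-0.0994, 0.6131, 0.7718], 'rotation': [0.2057, -0.4208, 0.7907, -0.3942]}
top {'fx': 531.5623, 'fy': 531.5623, 'cx': 282.6763, 'cy': 210.8209, 'xyz': [-0.2123, 0.297, 1.4712], 'rotation': [0.1765, -0.6106, 0.7445, -0.2044]}
{'time_s': 0.1, 'q': [-1.383, 0.181, 1.608, 0.0, 1.354, -0.206], 'dq': [-0.0, -0.002, -0.002, 0.0, -0.0, -0.001], 'joint_efforts': [-0.0, -44.588, -35.224, -0.0, 0.004, 0.0], 'eef_pos': [0.221, -0.531, 0.238], 'eef_rot': [-0.001, 0.981, 0.196, 0.0], 'wrist_force': [-0.674, -0.174, 0.553], 'torque': [0.037, -0.019, 0.004], 'grasp_force': 0.0, 'opening': 1.001}
```

View pics/scene0.png

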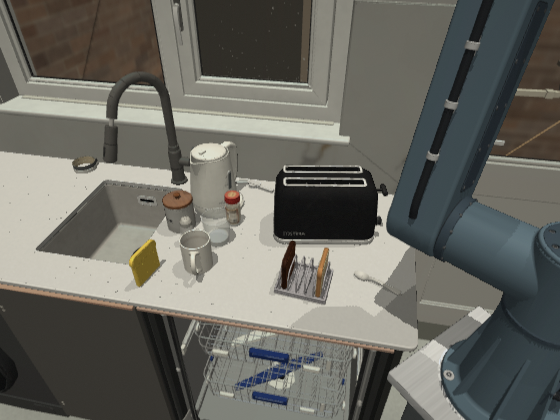

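View pics/top0.png

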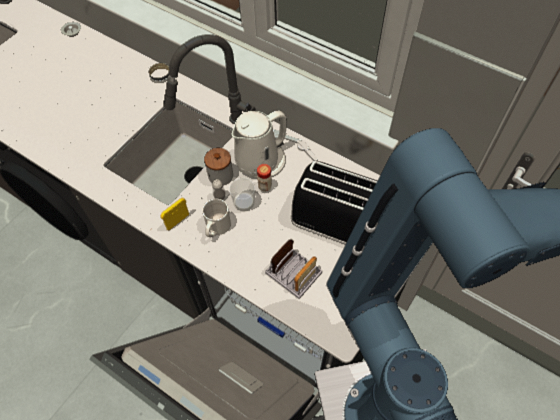

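Scene: rack at (305,278). The dark slice is in its left slot (289,265) and the light one in its right slot (323,271). Toaster body runs (275–378, 170–240) with the lever at its right end, near (383,190) or (380,220). The mug is at (196,252), tumbler (218,232) and jar (232,205). What could be taken for the pale slice: light slice (323,271), dark slice (289,265), yellow look-alike (145,262). I choose (323,271) and check it in a close crop.

```bash
cat > h.py <<'E'
import numpy as np, cv2
from bench import ctrl,camera
from scipy.spatial.transform import Rotation as R
def q2R(q): return R.from_quat(np.roll(q,-1))
class Cam:
    def __init__(s,n):
        o=ctrl.get_obs(); c=camera(n); s.im=c["color"]; s.K=np.array([[c["fx"],0,c["cx"]],[0,c["fy"],c["cy"]],[0,0,1]])
        if "hand_eye" in c:
            T=np.eye(4);T[:3,:3]=q2R(o["eef_rot"]).as_matrix();T[:3,3]=o["eef_pos"];T=T@np.array(c["hand_eye"])
            s.p,s.R=T[:3,3],T[:3,:3]
        else: s.p,s.R=np.array(c["xyz"]),q2R(c["rotation"]).as_matrix()
    def on(s,uv,z):
        d=s.R@np.linalg.inv(s.K)@[uv[0],uv[1],1]; return s.p+d*(z-s.p[2])/d[2]
    def px(s,P):
        v=s.K@s.R.T@(np.array(P)-s.p); return v[:2]/v[2]
def big(im,x0,y0,x1,y1,k): return cv2.resize(im[y0:y1,x0:x1],None,fx=k,fy=k,interpolation=cv2.INTER_CUBIC)
E
python3 - <<'E'
from h import *
c=Cam("scene"); cv2.imwrite("pics/crop1.png",big(c.im,260,155,400,305,4)[:600])
for uv in [(284,180),(371,183),(363,168),(278,240),(374,242)]: print(uv,c.on(uv,.186 if uv[1]<200 else 0).round(3))
print(c.on((323,250),.105),c.on((290,243),.105))
E
```

```text
(284, 180) [0.645 0.085 0.186]
(371, 183) [ 0.502 -0.103  0.186]
(363, 168) [ 0.572 -0.14   0.186]
(278, 240) [ 0.624  0.119 -0.   ]
(374, 242) [ 0.46  -0.111 -0.   ]
[0.43248372 0.11427747 0.105     ] [0.4988921  0.16715384 0.105     ]
```

View pics/crop1.png

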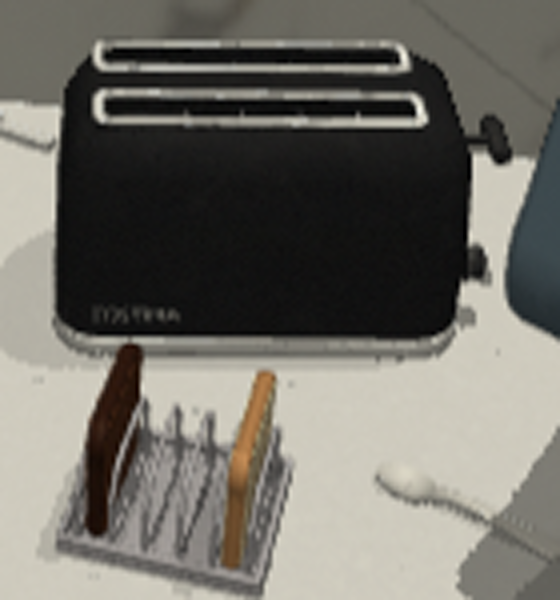

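The crop shows the light brown crust and cream face in the right end slot at (258–275, 372–565), so it is the pale slice; the dark one is at (88–142, 345–535). The lever pad is at crop (497,140). The two white slot rims are at y 42–70 and 92–125.

Run:
```python
from h import *
c=Cam("scene"); f=lambda L,z:np.array([c.on((260+u/4,155+v/4),z)[:2] for u,v in L])
near=f([(97,92),(418,92),(428,125),(96,125)],.182); far=f([(96,42),(402,40),(410,70),(98,71)],.182)
for n,a in(("near",near),("far",far)):
    d=(a[1]+a[2]-a[0]-a[3])/2; print(n,a.mean(0).round(3),"len",np.linalg.norm(d).round(3),"yaw",np.degrees(np.arctan2(d[1],d[0])).round(1))
print("lever",f([(495,118),(497,140)],.145).round(3).tolist())
p=f([(266,374),(240,456)],.105); print("pale",p.round(3).tolist(),p.mean(0).round(3),np.degrees(np.arctan2(*(p[0]-p[1])[::-1])))
p=f([(131,347),(102,420)],.105); print("dark",p.round(3).tolist(),p.mean(0).round(3))
t=f([(58,540),(262,582),(292,462)],.015); print("rack",t.round(3).tolist(),(t[0]+t[2])/2)
```

```text
near [ 0.58  -0.006] len 0.224 yaw -123.6
far [ 0.637 -0.045] len 0.223 yaw -123.0
lever [[0.518, -0.178], [0.498, -0.158]]
pale [[0.432, 0.104], [0.386, 0.162]] [0.409 0.133] -51.47026321705115
dark [[0.499, 0.159], [0.455, 0.212]] [0.477 0.185]
rack [[0.458, 0.242], [0.36, 0.157], [0.428, 0.075]] [0.4427271 0.1584947]
```

```bash
python3 -m pendant '[[0.079,0.277,0.02,0,0,0.097],[0.079,0.277,0.02,0,0,0.097],[0.079,0.277,0.02,0,0,0.097],[0.079,0.277,0.02,0,0,0.097],[0.079,0.277,0.02,0,0,0.097],[0.079,0.277,0.02,0,0,0.097],[0.079,0.277,0.02,0,0,0.097],[0.079,0.277,0.02,0,0,0.097],[0.079,0.277,0,0,0,0.097],[0.079,0.277,0,0,0,0.097]]' 1; python3 -m pendant '[[0.079,0.277,0,0,0,0.097],[0.079,0.277,-0.1,0,0,0.097],[0,0,-0.1,0,0,0],[0,0,-0.1,0,0,0],[0,0,0,0,0,0],[0,0,0,0,0,0],[0,0,0,0,0,0],[0,0,0,0,0,0],[0,0,0,0,0,0],[0,0,0,0,0,0]]'
python3 - <<'E'
from h import *
o=ctrl.get_obs();c=Cam("wrist");cv2.imwrite("pics/w1.png",c.im)
r=q2R(o["eef_rot"]).as_matrix();print(o["time_s"],np.round(o["q"],2),o["eef_pos"].__class__,np.round(o["eef_pos"],4),"ydir",np.degrees(np.arctan2(r[1,1],r[0,1])),r[2,2])
print(c.px([.409,.133,.105]),c.px([.477,.185,.105]))
c.im.dump("w1.npy") if 0 else None
E
```

```text
time_s: 1.45
eef_pos: [0.3789, 0.0249, 0.2717]
eef_rot: [0.001, 0.573, 0.82, 0.0]
wrist_force: [1.2, -0.9, 0.3]
opening: 1.001
grasp_force: 0.0
time_s: 2.7
eef_pos: [0.4103, 0.1338, 0.2114]
eef_rot: [0.0, 0.444, 0.896, 0.0]
wrist_force: [-0.2, -0.8, 0.6]
opening: 0.996
grasp_force: 0.0
2.7 [ 0.04 -0.13  1.98  0.    1.29 -0.61] <class 'numpy.ndarray'> [0.4103 0.1338 0.2114] ydir 37.311827148913785 -0.9999999720151773
[280.84203629 213.38764921] [406.43812606 213.22689386]
```

View pics/w1.png

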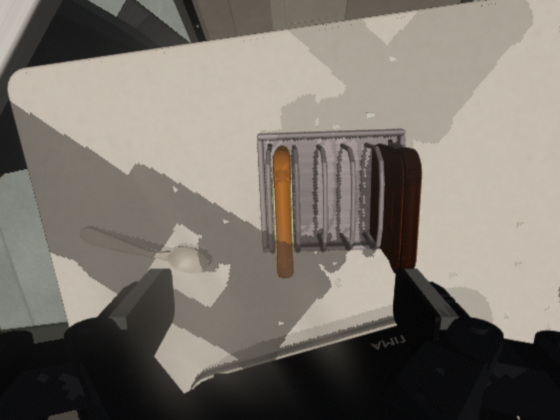

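Wrist view: the pale slice's top edge runs from (282,148) to (286,276), the dark slice is at about (405,210), and both are well clear of the fingers.

Run:
```python
from h import *
o=ctrl.get_obs();c=Cam("wrist")
m=cv2.inRange(cv2.cvtColor(c.im,cv2.COLOR_BGR2HSV),(8,150,100),(22,255,255));m[:,:250]=0;m[:,320:]=0
ct=max(cv2.findContours(m,0,2)[0],key=cv2.contourArea);r=cv2.minAreaRect(ct);print(r)
b=cv2.boxPoints(r);P=np.array([c.on(p,.105)[:2] for p in b]);print(P.round(4).tolist(),P.mean(0))
e=sorted([P[1]-P[0],P[2]-P[1]],key=np.linalg.norm);print(e,[np.degrees(np.arctan2(v[1],v[0])) for v in e],P.mean(0)-o["eef_pos"][:2])
```

```text
((282.0799560546875, 197.59820556640625), (93.13256072998047, 15.462848663330078), 88.72696685791016)
[[0.3797, 0.1635], [0.3875, 0.1698], [0.4279, 0.1197], [0.4195, 0.1129]] [0.40364933 0.1414739 ]
[array([0.00787572, 0.0062856 ]), array([ 0.0403566 , -0.05012419])] [np.float64(38.593319443238514), np.float64(-51.161337802851286)] [-0.00664964  0.00768396]
```

```bash
python3 - <<'E'
from h import *
c=Cam("wrist");o=ctrl.get_obs();print(c.on((283,212),.105)-o["eef_pos"])
E
python3 -m pendant '[[0,0,-0.071,0,0,0.007],[0,0,-0.071,0,0,0.007],[0,0,-0.071,0,0,0],[0,0,-0.071,0,0,0],[0,0,-0.071,0,0,0],[0,0,-0.071,0,0,0],[0,0,-0.071,0,0,0],[0,0,-0.071,0,0,0],[0,0,-0.071,0,0,0],[0,0,0,0,0,0]]'
python3 -m pendant '[[0,0,0,0,0,0],[0,0,0,0,0,0],[0,0,0,0,0,0],[0,0,0,0,0,0],[0,0,0,0,0,0],[0,0,0,0,0,0],[0,0,0,0,0,0],[0,0,0,0,0,0],[0,0,0,0,0,0],[0,0,0,0,0,0]]' -1
```

```text
[-0.00076268  0.00090334 -0.10630614]
time_s: 4.1
eef_pos: [0.4092, 0.1338, 0.0822]
eef_rot: [-0.001, 0.434, 0.901, -0.001]
wrist_force: [0.2, 0.5, 0.2]
opening: 0.998
grasp_force: 0.0
time_s: 5.35
eef_pos: [0.4107, 0.1338, 0.0839]
eef_rot: [0.0, 0.434, 0.901, 0.0]
wrist_force: [-0.9, 0.3, 5.7]
opening: 0.124
grasp_force: 59.0
```

```bash
python3 -m pendant '[[0,0,0.1,0,0,0],[0,0,0.14,0,0,0],[0,0,0.15,0,0,0],[0,0,0.15,0,0,0],[0,0,0.15,0,0,0],[0,0,0.15,0,0,0],[0,0,0.15,0,0,0],[0,0,0.14,0,0,0],[0,0,0.07,0,0,0],[0,0,0,0,0,0]]'
python3 - <<'E'
from h import *
c=Cam("scene"); cv2.imwrite("pics/s2.png",c.im)
E
```

```text
time_s: 6.6
eef_pos: [0.4104, 0.1338, 0.3236]
eef_rot: [0.0, 0.434, 0.901, 0.0]
wrist_force: [-0.2, 0.0, -0.9]
opening: 0.131
grasp_force: 58.4
```

View pics/s2.png

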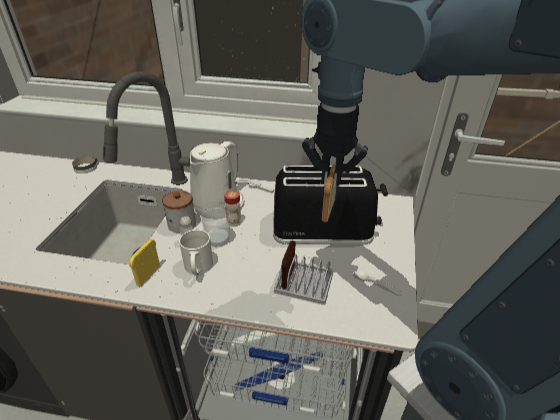

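The slice is held clear of the rack at (330,190) and the dark slice is still in place. Next I go above slot a.

```bash
python3 -m pendant '[[0.106,-0.0875,0,0,0,-0.1],[0.106,-0.0875,0,0,0,-0.1],[0.106,-0.0875,0,0,0,-0.1],[0.106,-0.0875,0,0,0,-0.1],[0.106,-0.0875,0,0,0,-0.1],[0.106,-0.0875,0,0,0,-0.1],[0.106,-0.0875,0,0,0,-0.1],[0.106,-0.0875,0,0,0,-0.1],[0,0,0,0,0,0],[0,0,0,0,0,0]]'
python3 - <<'E'
from h import *
o=ctrl.get_obs();c=Cam("wrist");cv2.imwrite("pics/w2.png",c.im)
r=q2R(o["eef_rot"]).as_matrix();print(np.round(o["q"],2),np.round(o["eef_pos"],4),"ydir",np.degrees(np.arctan2(r[1,1],r[0,1])))
print(c.px([.58,-.006,.182]),c.px([.637,-.045,.182]),c.px([.519,-.160,.145]))
E
```

```text
time_s: 7.9
eef_pos: [0.579, -0.0058, 0.3219]
eef_rot: [-0.001, 0.88, 0.475, -0.001]
wrist_force: [-0.0, -0.5, 0.1]
opening: 0.133
grasp_force: 58.5
[-0.22  0.14  1.49  0.    1.52  0.37] [ 0.579  -0.0058  0.3219] ydir -33.31592274396609
[284.90297561 201.70021665] [374.57154839 203.39649063] [318.83419376 353.50587546]
```

View pics/w2.png

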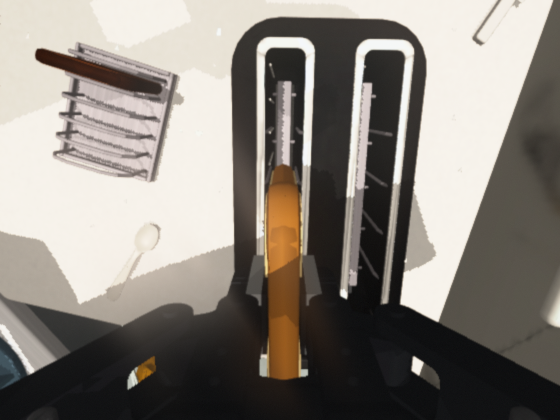

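The slice, at column 283, is centred over slot a, whose rim spans columns 257–313. Lowering it.

```bash
python3 -m pendant '[[0,0,-0.06,0,0,0],[0,0,-0.06,0,0,0],[0,0,-0.06,0,0,0],[0,0,-0.06,0,0,0],[0,0,-0.06,0,0,0],[0,0,-0.06,0,0,0],[0,0,-0.06,0,0,0],[0,0,-0.06,0,0,0],[0,0,-0.03,0,0,0],[0,0,0,0,0,0]]'
python3 -m pendant '[[0,0,-0.015,0,0,0],[0,0,-0.015,0,0,0],[0,0,-0.015,0,0,0],[0,0,-0.015,0,0,0],[0,0,-0.01,0,0,0],[0,0,0,0,0,0],[0,0,0,0,0,0],[0,0,0,0,0,0],[0,0,0,0,0,0],[0,0,0,0,0,0]]'
```

```text
time_s: 9.2
eef_pos: [0.5796, -0.0061, 0.2209]
eef_rot: [-0.0, 0.881, 0.474, -0.0]
wrist_force: [0.9, 0.0, 0.1]
opening: 0.133
grasp_force: 58.5
time_s: 10.45
eef_pos: [0.5799, -0.0062, 0.2075]
eef_rot: [0.0, 0.881, 0.474, 0.0]
wrist_force: [0.2, -0.3, -1.1]
opening: 0.13
grasp_force: 58.5
```

```bash
python3 -m pendant '[[0,0,-0.01,0,0,0],[0,0,-0.005,0,0,0],[0,0,0,0,0,0],[0,0,0,0,0,0],[0,0,0,0,0,0],[0,0,0,0,0,0],[0,0,0,0,0,0],[0,0,0,0,0,0],[0,0,0,0,0,0],[0,0,0,0,0,0]]'
python3 -m pendant '[[0,0,0,0,0,0],[0,0,0,0,0,0],[0,0,0,0,0,0],[0,0,0,0,0,0],[0,0,0,0,0,0],[0,0,0,0,0,0],[0,0,0,0,0,0],[0,0,0,0,0,0],[0,0,0,0,0,0],[0,0,0,0,0,0]]' 0
python3 -m pendant '[[0,0,0.03,0,0,0],[0,0,0.05,0,0,0],[0,0,0.08,0,0,0],[0,0,0.08,0,0,0],[0,0,0.08,0,0,0],[0,0,0.08,0,0,0],[0,0,0.08,0,0,0],[0,0,0.08,0,0,0],[0,0,0,0,0,0],[0,0,0,0,0,0]]'
python3 - <<'E'
from h import *
c=Cam("wrist");cv2.imwrite("pics/w3.png",c.im)
print(c.px([.519,-.160,.145]))
E
```

```text
time_s: 11.7
eef_pos: [0.5798, -0.0062, 0.2045]
eef_rot: [-0.0, 0.881, 0.474, -0.0]
wrist_force: [0.1, 0.3, -0.2]
opening: 0.125
grasp_force: 58.5
time_s: 12.95
eef_pos: [0.5798, -0.0062, 0.2045]
eef_rot: [0.0, 0.881, 0.474, -0.0]
wrist_force: [0.5, 0.5, -0.4]
opening: 0.5
grasp_force: 0.0
time_s: 14.2
eef_pos: [0.5796, -0.0061, 0.3159]
eef_rot: [-0.0, 0.881, 0.474, -0.0]
wrist_force: [0.3, -0.0, -0.4]
opening: 0.498
grasp_force: 0.0
[318.63319628 357.5316747 ]
```

View pics/w3.png

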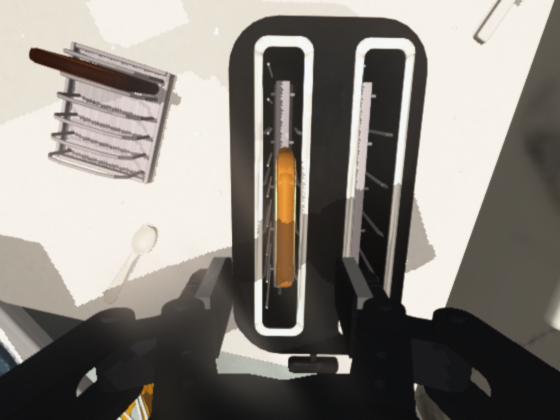

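The slice stands in slot a at (286,218). The lever pad shows at (290–338, 356–371), centre (313,364).

Run:
```python
from h import *
o=ctrl.get_obs();c=Cam("wrist")
P=c.on((313.5,364),.145);print(P, c.on((290,363),.145)-c.on((338,365),.145))
# toaster yaw from the two rim ends
r=[(285,40),(284,333),(386,42)]
A,B,C=[c.on(p,.184) for p in r];print(A,B,np.degrees(np.arctan2(*(A-B)[1::-1])),np.linalg.norm(A-B))
ty=np.array([.552,.834,0]);mid=np.array([.6085,-.0255,.145]);print("model",mid-.162*ty)
```

```text
[ 0.51086079 -0.16323361  0.145     ] [-0.03773463  0.02754064  0.        ]
[0.64276289 0.08788445 0.184     ] [ 0.51986441 -0.09745129  0.184     ] 56.45113534217114 0.22238114395729555
model [ 0.519076 -0.160608  0.145   ]
```

```bash
python3 -m pendant '[[-0.078,-0.19,0,0,0,0],[-0.078,-0.19,0,0,0,0],[-0.078,-0.19,0,0,0,0],[-0.078,-0.19,0,0.0695,-0.046,0],[0,0,0,0.0695,-0.046,0],[0,0,0,0.0695,-0.046,0],[0,0,0,0.0695,-0.046,0],[0,0,0,0,0,0],[0,0,-0.13,0,0,0],[0,0,-0.13,0,0,0]]' -1
python3 -m pendant '[[0,0,-0.13,0,0,0],[0,0,-0.1,0,0,0],[0,0,0,0,0,0],[0,0,0,0,0,0],[0,0,0,0,0,0],[0,0,0,0,0,0],[0,0,0,0,0,0],[0,0,0,0,0,0],[0,0,0,0,0,0],[0,0,0,0,0,0]]'
python3 - <<'E'
from h import *
o=ctrl.get_obs();print(np.round(o["q"],2),q2R(o["eef_rot"]).as_matrix().round(3))
c=Cam("wrist");d=Cam("scene");a=big(c.im,100,120,460,420,1);print(a.shape)
b=big(d.im,260,110,430,250,2.14)
b=cv2.resize(b,(364,300));cv2.imwrite("pics/w4.png",np.hstack([a,b]))
E
```

```text
time_s: 15.55
eef_pos: [0.5177, -0.158, 0.2642]
eef_rot: [-0.121, 0.851, 0.458, 0.227]
wrist_force: [0.9, 0.4, 0.7]
opening: 0.002
grasp_force: 0.0
time_s: 16.8
eef_pos: [0.5174, -0.1582, 0.2184]
eef_rot: [-0.122, 0.851, 0.458, 0.228]
wrist_force: [-0.0, -0.2, 0.3]
opening: 0.002
grasp_force: 0.0
[-0.82  0.12  1.81  0.52  1.37 -0.38] [[ 0.477  0.835  0.276]
 [ 0.723 -0.551  0.417]
 [ 0.5    0.001 -0.866]]
(300, 360, 3)
```

View pics/w4.png

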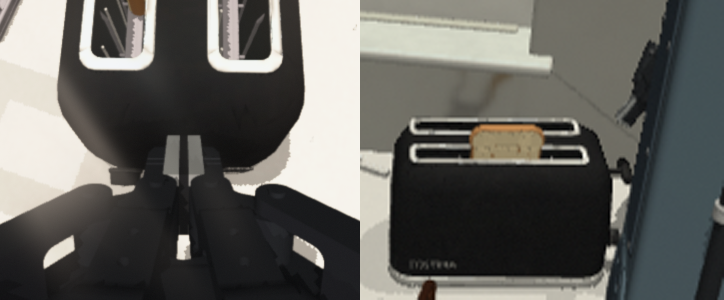

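The slice stands in the slot (right inset, about (507,143)). The fingers are shut above the lever pad, whose left end shows at crop (110–145,175). Pressing down next.

```bash
python3 -m pendant '[[0,0,-0.06,0,0,0],[0,0,-0.06,0,0,0],[0,0,-0.06,0,0,0],[0,0,-0.06,0,0,0],[0,0,-0.025,0,0,0],[0,0,-0.02,0,0,0],[0,0,-0.02,0,0,0],[0,0,-0.02,0,0,0],[0,0,-0.02,0,0,0],[0,0,0,0,0,0]]'
```

```text
time_s: 18.15
eef_pos: [0.5178, -0.1584, 0.1508]
eef_rot: [-0.122, 0.85, 0.458, 0.229]
wrist_force: [-3.5, 0.2, 9.1]
opening: 0.002
grasp_force: 4.1
```

```bash
python3 -m pendant '[[0,0,-0.018,0,0,0],[0,0,-0.018,0,0,0],[0,0,-0.018,0,0,0],[0,0,-0.018,0,0,0],[0,0,-0.018,0,0,0],[0,0,-0.018,0,0,0],[0,0,-0.018,0,0,0],[0,0,-0.018,0,0,0],[0,0,-0.018,0,0,0],[0,0,0,0,0,0]]'
python3 -m pendant '[[0,0,-0.01,0,0,0],[0,0,-0.01,0,0,0],[0,0,-0.01,0,0,0],[0,0,0,0,0,0],[0,0,0,0,0,0],[0,0,0,0,0,0],[0,0,0,0,0,0],[0,0,0,0,0,0],[0,0,0,0,0,0],[0,0,0,0,0,0]]'
python3 - <<'E'
from h import *
d=Cam("scene");cv2.imwrite("pics/s5.png",big(d.im,260,110,430,250,4))
E
```

```text
time_s: 19.4
eef_pos: [0.5178, -0.1584, 0.1186]
eef_rot: [-0.122, 0.85, 0.458, 0.229]
wrist_force: [-4.6, 0.4, 11.2]
opening: -0.004
grasp_force: 5.4
time_s: 20.65
eef_pos: [0.5178, -0.1584, 0.1124]
eef_rot: [-0.122, 0.85, 0.458, 0.229]
wrist_force: [-3.7, -0.2, 9.9]
opening: -0.001
grasp_force: 4.5
```

View pics/s5.png

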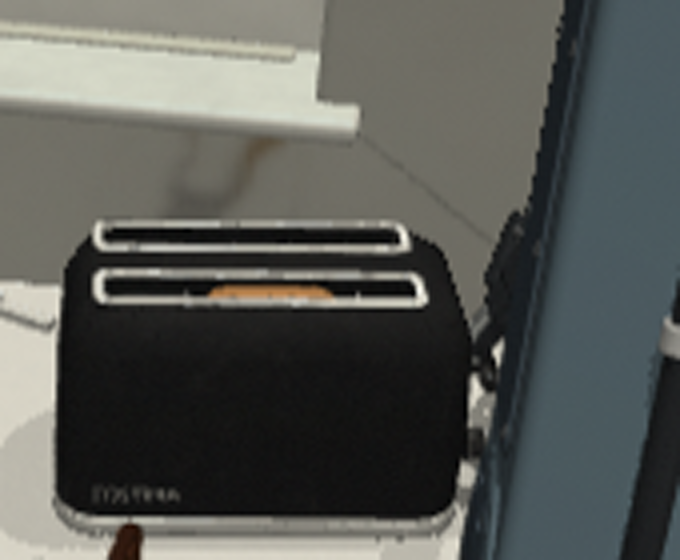

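The slice has gone down, its top edge now just in the slot mouth at crop (270,290). Feeling for the bottom in small steps.

```bash
for i in 1; do python3 -m pendant '[[0,0,-0.01,0,0,0],[0,0,0,0,0,0],[0,0,0,0,0,0],[0,0,0,0,0,0],[0,0,0,0,0,0],[0,0,0,0,0,0],[0,0,0,0,0,0],[0,0,0,0,0,0],[0,0,0,0,0,0],[0,0,0,0,0,0]]' | grep -E 'pos|wrist'; done
python3 -m pendant '[[0,0,-0.01,0,0,0],[0,0,0,0,0,0],[0,0,0,0,0,0],[0,0,0,0,0,0],[0,0,0,0,0,0],[0,0,0,0,0,0],[0,0,0,0,0,0],[0,0,0,0,0,0],[0,0,0,0,0,0],[0,0,0,0,0,0]]' | grep -E 'pos|wrist'
python3 -m pendant '[[0,0,-0.008,0,0,0],[0,0,0,0,0,0],[0,0,0,0,0,0],[0,0,0,0,0,0],[0,0,0,0,0,0],[0,0,0,0,0,0],[0,0,0,0,0,0],[0,0,0,0,0,0],[0,0,0,0,0,0],[0,0,0,0,0,0]]' | grep -E 'pos|wrist'
```

```text
eef_pos: [0.5178, -0.1584, 0.1105]
wrist_force: [-4.1, -0.4, 10.7]
eef_pos: [0.5178, -0.1584, 0.1087]
wrist_force: [-6.2, 0.8, 12.2]
eef_pos: [0.5178, -0.1584, 0.1072]
wrist_force: [-5.7, 0.5, 12.3]
```

```bash
python3 -m pendant '[[0,0,-0.008,0,0,0],[0,0,0,0,0,0],[0,0,0,0,0,0],[0,0,0,0,0,0],[0,0,0,0,0,0],[0,0,0,0,0,0],[0,0,0,0,0,0],[0,0,0,0,0,0],[0,0,0,0,0,0],[0,0,0,0,0,0]]' | grep -E 'pos|wrist'
python3 -m pendant '[[0,0,-0.008,0,0,0],[0,0,0,0,0,0],[0,0,0,0,0,0],[0,0,0,0,0,0],[0,0,0,0,0,0],[0,0,0,0,0,0],[0,0,0,0,0,0],[0,0,0,0,0,0],[0,0,0,0,0,0],[0,0,0,0,0,0]]' | grep -E 'pos|wrist'
python3 -m pendant '[[0,0,-0.008,0,0,0],[0,0,0,0,0,0],[0,0,0,0,0,0],[0,0,0,0,0,0],[0,0,0,0,0,0],[0,0,0,0,0,0],[0,0,0,0,0,0],[0,0,0,0,0,0],[0,0,0,0,0,0],[0,0,0,0,0,0]]' | grep -E 'pos|wrist'
```

```text
eef_pos: [0.5178, -0.1584, 0.1056]
wrist_force: [-6.6, 0.3, 13.6]
eef_pos: [0.5179, -0.1585, 0.1046]
wrist_force: [-7.8, 0.2, 18.2]
eef_pos: [0.518, -0.1585, 0.1044]
wrist_force: [-14.7, 0.4, 28.9]
```

Force jumps at TCP z 0.105, so that is the hard stop. I back off about 2 mm to hold at the third click.

```bash
python3 -m pendant '[[0,0,0.006,0,0,0],[0,0,0.005,0,0,0],[0,0,0,0,0,0],[0,0,0,0,0,0],[0,0,0,0,0,0],[0,0,0,0,0,0],[0,0,0,0,0,0],[0,0,0,0,0,0],[0,0,0,0,0,0],[0,0,0,0,0,0]]'
python3 - <<'E'
from h import *
d=Cam("scene");w=Cam("wrist");a=big(d.im,170,130,430,310,2);b=cv2.resize(w.im,(280,210));b=np.vstack([b,np.zeros((150,280,3),np.uint8)])
cv2.imwrite("pics/s6.png",np.hstack([a,b]))
E
```

```text
time_s: 29.45
eef_pos: [0.5178, -0.1584, 0.1047]
eef_rot: [-0.122, 0.85, 0.458, 0.229]
wrist_force: [-7.2, 0.4, 14.2]
opening: 0.003
grasp_force: 6.6
```

View pics/s6.png

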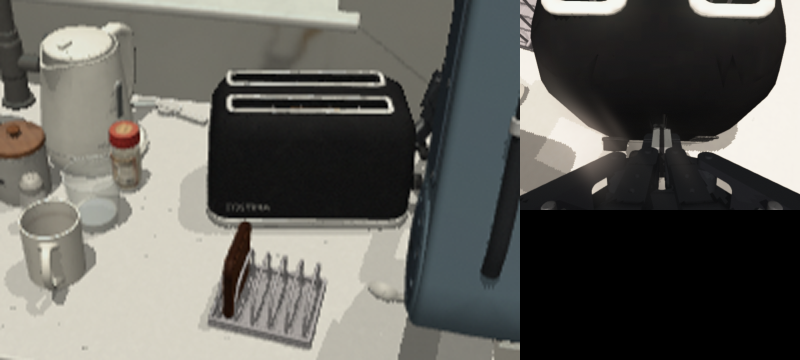

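The slice is down inside slot a, the fingers hold the pad with about 14 N, and the dark slice, mug, tumbler and jar have not moved.

```bash
python3 -c "
from bench import ctrl
print(ctrl.hand_in())"
```

```text
the job is handed in; nothing more can be done
None
```

I handed the job in at about 29.5 s with the pale slice down in slot a and the fingers holding the lever just above its hard stop, past the third click, at about 14 N; the dark slice, mug, tumbler and jar looked unmoved in the last picture, and no verdict was returned.

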